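# Roll a jar up the loading gutter of a glaze mill

## Task

Load the glaze mill: push the jar with the blue lid and band from behind with your fingertips, so that it rolls up the sloped loading gutter, over the front roller, and sinks into the gap between the two rollers next to the orange jar, where it cannot roll back. Only push it, gently and under control all the way (neither flung nor let run away back down the gutter); do not lift or carry it, and leave the orange jar and the other things around the mill where they are.

Things in the scene. Friction and masses are not known exactly. Their poses are not given: they have to be found in the camera images.
- mill: Jar mill, fixed: blue steel base 170 mm long in x, two parallel black rollers along y, light grey motor housing at the far end (y = 219 to 315, 154 mm high with dial). Origin: on the table, below the middle of the roller gap in the empty bay. +x level, the way the jar must travel; +y along the rollers, towards the orange jar; z up. Bearing plates at y = -77 and 212, 80 mm high.
- front_roller: Front roller, 30 mm diameter: origin on its axis, half-way along it, 68 mm above the table, at x = -32, y = 67.5 mm in the mill's frame. Turns on its axle (y) against a slight drag, 0.03 N m. White collars, 44 mm diameter, 5 mm thick, at mill y = -66.5, 67.5 and 201.5 bound the two bays. The jar must roll over it; on its crest the jar's centre is 128 mm above the table.
- rear_roller: Rear roller, like the front one, at x = +32 mm in the mill's frame. Once past the front roller's crest the jar sinks into the gap by itself; pushed over the rear roller it would fall off the back.
- seat (a point): Where the jar's centre lies when it sits between the rollers in the empty bay: x = 0, y = 0, 119 mm above the table in the mill's frame.
- gutter: Loading gutter, smooth aluminium sheet, fixed to the mill: floor 200 mm long, 126 wide inside, rising at 10 degrees along +x to the front roller; walls 22 mm high, 3 thick; a 12 mm lip across the low end. Origin: top of the floor, mid-width, at the lip's inner face, 46 mm above the table. z square to the floor. Floor ends 10 mm short of the roller, level with its top. A jar let go rolls back down.
- blue_jar: Jar to load: white, blue band and lid, lying across the gutter, its back on the low lip. 114 mm long, body 84 mm diameter, with two black rings 90 mm in diameter, 10 wide, 31 mm either side of the middle. 0.6 to 0.9 kg. Origin: its centre. Its y axis is its axis (lid at +y); x and z turn as it rolls. In the gutter the centre is 45 mm off the floor, at first 31 mm up from the lip.
- orange_jar: A second jar, same sizes, orange band and lid, already between the rollers in the next bay, 135 mm along mill +y; its top is 164 mm above the table. Origin: its centre; its y axis is its axis. Leave it there.
- glaze_pot_mid (a point): middle of a closed glaze pot with a green cap, 58 mm diameter, 72 mm high, standing on the far side of the gutter. Bystander.
- mug_mid (a point): middle (half-way up) of an unglazed mug, 80 mm diameter, 85 mm high, with a handle, standing to the left. Bystander.
- brush_mid (a point): middle of a brush about 190 mm long lying on the near side of the gutter, along it. Bystander.
- post_tall_mid (a point): middle of a tubular buff kiln post, 38 mm diameter, 100 mm high, standing to the right. Bystander.
- post_short_mid (a point): middle of a tubular buff kiln post, 38 mm diameter, 65 mm high, standing to the right. Bystander.
- bowl_mid (a point): middle (half-way up) of a reddish bowl, 110 mm diameter, 55 mm high, on a plywood board to the left. Bystander.
Not all that is in view belongs to the job. Leave any green or pink look-alike of the orange_jar alone.

How it is judged:
On the way:
1. the blue jar has been rolled up to the top half of the gutter, on its floor (x of blue_jar in the frame of gutter above 0.12 m and z of blue_jar in the frame of gutter below 0.052 m), for 0.05 s.
At the end, for the whole second after the job is handed in: The blue jar lies at rest between the two rollers in the empty bay: centre within 8 mm of the middle of the gap, within 12 mm of the middle of the bay, 113 to 124 mm above the table, axis within 0.08 rad of the rollers' direction; the orange jar still lies between the rollers too (x of blue_jar in the frame of mill between -0.008 and 0.008 m and y of blue_jar in the frame of mill between -0.012 and 0.012 m and z of blue_jar in the frame of mill between 0.113 and 0.124 m and angle between the y axis of blue_jar and the y axis of mill, either way round below 0.08 rad and linear speed of blue_jar below 0.02 m/s and x of orange_jar in the frame of mill between -0.008 and 0.008 m); the robot touches nothing.
It fails at once if the blue jar is lifted more than 15 mm off the gutter's floor (or its continuation) (z of blue_jar in the frame of gutter above 0.06 m).
It fails at once if the blue jar is flung or runs away (faster than 0.6 m/s) (linear speed of blue_jar above 0.6 m/s).
It fails at once if the blue jar goes faster than 0.3 m/s in the lower half of the gutter (runs back down, or is shoved) (x of blue_jar in the frame of gutter below 0.12 m and linear speed of blue_jar above 0.3 m/s).
It fails at once if the orange jar is shifted by more than 15 mm (distance of orange_jar from where it was at the start of the episode above 0.015 m).
It fails at once if another bystander (glaze pot, mug, brush, kiln posts, bowl) is shifted by more than 20 mm (distance of any of glaze_pot_mid, mug_mid, brush_mid, post_tall_mid, post_short_mid, bowl_mid from where it was at the start of the episode above 0.02 m).
It also fails if it takes over 43 s, if anything falls off the work surface, if the arm or the gripper's body presses on something with over 40 N, if the wrist force passes 120 N, or if a joint passes its speed limit or range.

## Robot

A 7-joint arm with a two-finger parallel gripper is mounted at the origin on the work surface. World frame = base frame: x ahead of the robot, y to its left, z up, the work surface at z = 0. Lengths are in m, angles in rad, forces in N, time in s.
With the tool pointing down it reaches from about 0.4 to 0.85 m from the base axis. Payload 4.5 kg.
Tool frame: the origin (TCP) lies at the centre of the arm's flange, where the gripper is bolted on; the fingertips stand 166 mm ahead of it and the grasp point (between the pads) lies 147 mm ahead of it (r.grip_depth is the distance from the TCP to the grasp point, in m); z points along the fingers, y is the line along which they close (so a half turn about z gives the same grasp; the last joint's range is limited). The gripper opens to 88 mm and grips with 3 to 60 N. Pads are 18 mm wide; open, the fingers measure 123 mm over their backs; the gripper's body (75 mm by 187 mm) begins 45 mm behind the grasp point.
Start: joints at [-1.084, 0.689, -0.195, 1.565, 0.157, 0.902, -0.215], TCP at [0.273, 0.562, 0.405] pointing down, gripper open.
Joint ranges: [-3.01, 3.01], [-0.46, 2.08], [-1.47, 1.51], [0.13, 2.56], [-1, 4.14], [0.04, 2.09], [-2.66, 2.66]. Speed limits (rad/s): [2.57, 2.57, 3.14, 3.14, 3.14, 3.14, 3.14].

## Interface

Orientations are given as a unit quaternion [x, y, z, w].
In Python, from plant import status, cams, r, finder gives the robot as it stands.
- The arm moves only by the tool play_rows, never from a script. Its argument "rows" is a list of rows, each a list of 7 numbers: the opening in per cent of the stroke, from 0 (shut) to 100 (fully open), then the shift along the tool's x, y, z in m, then the turn, a rotation vector about the tool's x, y, z in degrees. A call has 1 to 8 rows; each row shifts and turns the commanded pose from where the row before left it, along the tool's axes as they then stand; what a row does not reach is not made up. A row lasts 1/8 s, in which the tool goes at most 62.5 mm and 10.7 degrees, less where a joint would pass 70% of its speed; a pose out of reach is approached as far as the arm can. A call with a gripper value outside its range is refused whole. The fingers move at their own pace and stop on an object; "grip_force" is the grip in N (left out, the last holds). Time passes only in rows, so rows that do not move let the fingers close. It gives the time, the measured TCP pose, the force, the opening and the grip force at its end, in the units of the state.
- status.get_state(): the state, without advancing time (a new reading comes with each control period).
- cams.snapshot(name): name is "scene" or "top" or "wrist"; returns the picture (420x560x3 uint8, red, green, blue); there is no depth.
- cams.camera_params(name): a dict with "vfov" (degrees; the focal length in pixels is half the picture's height over the tangent of half this angle, whatever the lens; pixels are square), "cx", "cy" (the principal point, pixels), "R" (3x3) and "t" (3): a world point X has camera coordinates R X + t; the wrist camera has in their place "tool_from_camera" (4x4, takes a point from camera to tool coordinates, whose origin is the TCP and whose axes are the flange's). Camera axes: x right, y down, z forward; pixel columns grow to the right and rows downward; lengths in m; the calibration is good to about 2 mm. The wrist camera is an equidistant fisheye: a pixel r from the principal point sees the ray r / f radians off the axis. A picture is of the moment at which its call begins: read the wrist's pose just before it. camera_params takes no time and is no camera call.
- r.finish_job(): hands the job in; it is judged then, once.
Trained networks look in the newest picture that a camera, given by its name, has taken for a name from the list of things; names that differ only in an ending like _2 or _b are one class to them, and where a whole thing is asked for, a point or a joint stands for the part that bears it (a point fixed in the world has none). Each returns a list of dicts, best first, with "score" (0 to 1); they miss things now and then, are a little off and sometimes report something else, mostly with a low value. They report only what shows in the picture. A call takes as long as a camera call. They do not tell look-alikes from the thing itself.
- finder.spot_in(camera, label): "at" ([x, y, z] in m, in the coordinates of the camera as it stood for that picture, good to about 4 mm: the middle of the surface that is visible of it).
- finder.regions_of(camera, label): "mask" (420x560 bool, what is visible of it).
The state is a dict: "clock": time; "q": joint angles; "qd": joint speeds; "joint_torque": joint torques, N m; "tool_pos": TCP position; "eef_rot": TCP orientation; "contact_force": force on the tool from outside, world axes, zero at the start; "moment": the same for the moment, N m; "opening": opening from 0.0 (shut) to 1.0 (fully open); "finger_force": force on a finger pad.
Only numpy, scipy, OpenCV 4.12 (cv2) and the standard library are available. Lean on these libraries where they do the work, as an engineer would, in place of code of your own. Each camera call takes 0.05 s, during which the arm holds its last target. There are 200 camera calls.

## Working session

There is one attempt and no reset: what is moved stays moved. The work goes in short steps, Python scripts to look and compute and a tool call to move; the robot and the scene stay as the last step left them, time stands still between calls to the robot, and variables do not carry over. Pictures are saved under pics/ and viewed, at most 10 in all, crops included, and the job is handed in when it is done.

Besides the shell and the picture viewer there is one more tool, called after "Emit:" as a command line: name --pt "numbers of a row" for each row, then --argument value for the rest. play_rows: Moves the arm, as the interface text tells. Its arguments: {"type":"object","properties":{"rows":{"type":"array","items":{"type":"array","items":{"type":"number"}}},"grip_force":{"type":"number"}},"required":["rows"]}

```bash
mkdir -p pics
cat > h.py <<'E'
import numpy as np, cv2
from plant import status, cams, r, finder
from scipy.spatial.transform import Rotation as Ro
def save(im,n): cv2.imwrite('pics/'+n,cv2.cvtColor(im,cv2.COLOR_RGB2BGR))
def toworld(c,p):
    k=cams.camera_params(c); return np.array(k['R']).T@(np.array(p)-np.array(k['t']))
def proj(c,X):
    k=cams.camera_params(c); f=210/np.tan(np.radians(k['vfov']/2)); p=np.array(k['R'])@X+np.array(k['t'])
    return np.array([k['cx']+f*p[0]/p[2],k['cy']+f*p[1]/p[2]])
E
python3 - <<'E'
from h import *
ims=[]
for c in ('scene','top'):
    im=cams.snapshot(c); ims.append(im)
    k=cams.camera_params(c); print(c,k['vfov'],(-np.array(k['R']).T@k['t']).round(3))
    for n in ('blue_jar','orange_jar','mill','gutter','front_roller','rear_roller','glaze_pot_mid','mug_mid','brush_mid','post_tall_mid'):
        for d in finder.spot_in(c,n)[:3]: 
            X=toworld(c,d['at']); print(n,round(d['score'],2),X.round(3),proj(c,X).round())
    save(im,c+'0.png')
s=status.get_state(); print(s['clock'],s['tool_pos'],s['eef_rot'])
E
```

```text
scene 54.72246071114715 [ 1.164 -0.657  0.951]
blue_jar 0.63 [0.711 0.466 0.047] [413. 177.]
blue_jar 0.6 [ 0.56  -0.001  0.123] [291. 205.]
blue_jar 0.38 [ 0.389 -0.14   0.015] [222. 225.]
orange_jar 0.91 [ 0.347 -0.302  0.074] [169. 232.]
orange_jar 0.86 [ 0.681 -0.222  0.148] [266. 263.]
orange_jar 0.73 [ 0.718 -0.418  0.076] [218. 337.]
mill 0.64 [ 0.692 -0.233  0.07 ] [266. 286.]
mill 0.61 [ 0.562 -0.002  0.124] [291. 205.]
gutter 0.59 [ 0.532 -0.076  0.066] [267. 226.]
front_roller 0.61 [ 0.508 -0.173  0.081] [237. 236.]
rear_roller 0.83 [ 0.577 -0.242  0.081] [235. 262.]
glaze_pot_mid 0.89 [0.704 0.024 0.051] [332. 242.]
glaze_pot_mid 0.33 [ 0.578 -0.239  0.078] [236. 262.]
mug_mid 0.93 [0.43  0.358 0.058] [332. 154.]
brush_mid 0.65 [ 0.563 -0.002  0.123] [292. 206.]
brush_mid 0.6 [ 0.39  -0.14   0.018] [223. 225.]
post_tall_mid 0.58 [ 0.413 -0.495  0.072] [122. 283.]
top 42.87127780699492 [ 0.392 -0.04   1.644]
blue_jar 0.94 [0.541 0.024 0.128] [269. 219.]
orange_jar 0.95 [ 0.326 -0.281  0.083] [373. 298.]
orange_jar 0.84 [ 0.662 -0.201  0.149] [350. 178.]
orange_jar 0.72 [ 0.695 -0.396  0.08 ] [413. 173.]
mill 0.62 [ 0.592 -0.168  0.075] [335. 206.]
gutter 0.95 [ 0.53  -0.077  0.07 ] [304. 226.]
front_roller 0.69 [ 0.555 -0.162  0.077] [333. 218.]
rear_roller 0.78 [ 0.529 -0.225  0.081] [354. 227.]
glaze_pot_mid 0.71 [0.69  0.041 0.072] [266. 172.]
mug_mid 0.8 [0.426 0.38  0.029] [151. 258.]
brush_mid 0.95 [ 0.402 -0.106  0.016] [312. 270.]
1.1 [0.2734185  0.56203519 0.40474997] [ 2.24485087e-01  9.74477523e-01  5.12993209e-05 -2.63292672e-06]
```

View pics/scene0.png

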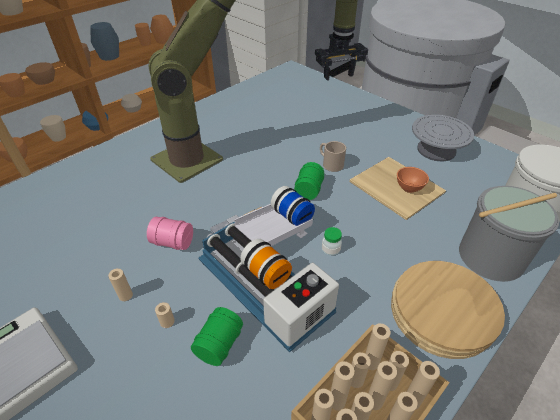

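View pics/top0.png

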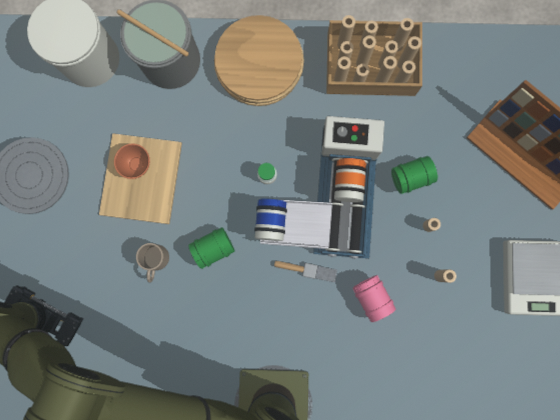

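```bash
cat >> h.py <<'E'
def P(c,X):
    k=cams.camera_params(c); f=210/np.tan(np.radians(k['vfov']/2)); p=np.atleast_2d(X)@np.array(k['R']).T+np.array(k['t'])
    return np.c_[k['cx']+f*p[:,0]/p[:,2],k['cy']+f*p[:,1]/p[:,2]]
a=np.linspace(0,2*np.pi,40)
def cyl(x,y,z,yaw,R=.042,y0=-.057,y1=.057):
    # axis horizontal along direction yaw
    u=np.array([np.cos(yaw),np.sin(yaw),0]);v=np.array([-u[1],u[0],0]);o=[]
    for R_,h in ((R,y0),(R,y1)):
        for t in a: o.append(np.array([x,y,z])+h*u+R_*(np.cos(t)*v+np.sin(t)*np.array([0,0,1])))
    return np.array(o)
def jarhull(p,z): return np.vstack([cyl(*p[:2],z,p[2])]+[cyl(*p[:2],z,p[2],.045,s*.031-.005,s*.031+.005) for s in (-1,1)])
def fitjar(masks,z,p0):
    from scipy.optimize import minimize
    def cost(p):
        e=0
        for c,m in masks.items():
            hm=np.zeros((1680,2240),np.uint8); cv2.fillConvexPoly(hm,cv2.convexHull(((P(c,jarhull(p,z))+.5)*4).astype(np.float32)).astype(np.int32),1)
            e+=(hm!=m).sum()/16
        return e
    M={c:cv2.resize(m.astype(np.uint8),(2240,1680),interpolation=cv2.INTER_LINEAR) for c,m in masks.items()}
    masks=M
    s=minimize(cost,p0,method='Nelder-Mead',options=dict(initial_simplex=np.array(p0)+np.vstack([[0]*3,np.diag([.01,.01,.1])]),xatol=1e-4,fatol=.5))
    return s.x,s.fun
E
python3 - <<'E'
from h import *
ms={}
for c in ('scene','top'):
    cams.snapshot(c)
    for n in ('blue_jar','orange_jar'):
        for d in finder.regions_of(c,n):
            m=d['mask']; ys,xs=np.nonzero(m); t={'scene':{'blue_jar':(293,206),'orange_jar':(267,264)},'top':{'blue_jar':(270,220),'orange_jar':(350,180)}}[c][n]
            if np.hypot(xs.mean()-t[0],ys.mean()-t[1])<15: ms[c,n]=m; print(c,n,d['score'],m.sum(),xs.mean(),ys.mean()); break
    for d in finder.regions_of(c,'gutter')[:1]: ms[c,'gutter']=d['mask']
np.savez('m.npz',**{'_'.join(k):v for k,v in ms.items()})
for n,z,p0 in (('blue_jar',.0957,(.54,.01,0.05)),('orange_jar',.119,(.66,-.22,.05))):
    for cs in (['top'],['scene'],['top','scene']):
        q={c:ms[c,n] for c in cs if (c,n) in ms}
        if q: print(n,cs,*fitjar(q,z,p0))
E
```

```text
scene blue_jar 0.7 1166 291.91337907375646 205.3173241852487
scene orange_jar 0.98 1553 265.6915647134578 263.37347070186735
top blue_jar 0.74 1136 270.22007042253523 219.5968309859155
top orange_jar 0.59 1214 348.9884678747941 179.7166392092257
blue_jar ['top'] [ 0.54188645  0.02126333 -0.07268585] 136.0625
blue_jar ['scene'] [ 0.54414796  0.02051844 -0.05029215] 76.875
blue_jar ['top', 'scene'] [ 0.54320261  0.0203471  -0.05140436] 216.375
orange_jar ['top'] [ 0.66209979 -0.20303693 -0.05157228] 139.5
orange_jar ['scene'] [ 0.66172598 -0.20548523 -0.09297295] 161.6875
orange_jar ['top', 'scene'] [ 0.66153348 -0.20451317 -0.08884656] 312.9375
```

```bash
cat >> h.py <<'E'
YAW=-.075; O=np.array([.5271,-.1942,0])
def frames():
    u=np.array([np.cos(YAW),np.sin(YAW),0]); d=np.array([u[1],-u[0],0]); return u,d,np.array([0,0,1.])
def mw(p):
    u,d,z=frames(); p=np.atleast_2d(p); return O+p[:,:1]*d+p[:,1:2]*u+p[:,2:]*z
c10,s10=np.cos(np.radians(10)),np.sin(np.radians(10))
def gw(s,y,n): return mw([-.239+s*c10-n*s10,y,.046+s*s10+n*c10])[0]
def tgt(s,y,n,tilt=10):
    "TCP delta in tool axes so that finger centre tip is at s,n in gutter frame, tilted tool"
    u,d,z=frames(); t=np.radians(tilt); zt=-z*np.cos(t)+d*np.sin(t); R=np.c_[np.cross(u,zt),u,zt]
    st=status.get_state(); Rn=Ro.from_quat(st['eef_rot']).as_matrix()
    p=gw(s,y,n)-zt*.166
    return Rn.T@(p-np.array(st['tool_pos'])), Ro.from_matrix(Rn.T@R).as_rotvec(degrees=True), p
E
python3 - <<'E'
from h import *
for c,(x0,x1,y0,y1) in (('top',(240,390,105,275)),('scene',(190,350,170,350))):
    im=cams.snapshot(c); K=4
    crop=cv2.resize(im[y0:y1,x0:x1],None,fx=K,fy=K,interpolation=cv2.INTER_CUBIC)[:600]
    def line(pts,col):
        q=((P(c,np.array(pts))-[x0,y0]+.5)*K).astype(int); cv2.polylines(crop,[q.reshape(-1,1,2)],False,col,1)
    for y in (-.063,.063): line([gw(0,y,.022),gw(.2,y,.022)],(255,0,255))
    line([gw(0,-.063,.012),gw(0,.063,.012)],(255,0,255))
    for x in (-.032,.032): line(mw([[x,-.0665,.083],[x,.2015,.083]]),(0,255,0))
    for y in (-.0665,.0675): line(mw([[-.032,y,.09],[.032,y,.09]]),(255,255,0))
    line(mw([[0,.219,.154],[0,.315,.154]]),(255,0,0))
    crop=crop[:600,:800]; save(crop,c+'1.png')
print(tgt(-.058,0,.035), tgt(-.058,0,.12))
E
```

```text
(array([-0.43686628, -0.26140763,  0.17083062]), array([ 5.9667176 , -8.78650064, 68.17544862]), array([0.55190339, 0.13589157, 0.23387476])) (array([-0.43142095, -0.24768335,  0.08712284]), array([ 5.9667176 , -8.78650064, 68.17544862]), array([0.55300936, 0.15061017, 0.31758342]))
```

View pics/top1.png

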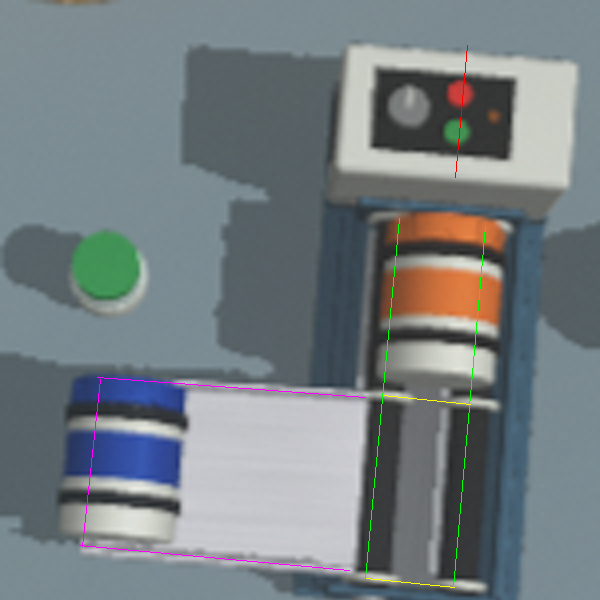

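Emit:
play_rows --pt "51 0 0 0 0 0 8.5" --pt "51 0 0 0 0 0 8.5" --pt "51 0 0 0 0 0 8.5" --pt "51 0 0 0 0 0 8.5" --pt "51 0 0 0 0 0 8.5" --pt "51 0 0 0 0 0 8.5" --pt "51 0 0 0 0 0 8.5" --pt "51 0 0 0 0 0 8.5"

```text
clock: 2.6
tool_pos: [0.2733, 0.5621, 0.4048]
eef_rot: [0.733, 0.681, 0.0, -0.0]
contact_force: [0.6, 0.0, -0.3]
opening: 0.513
finger_force: 0.0
```

```bash
sed -i 's/^YAW=.*/YAW=-.075; O=np.array([.5269,-.1972,0])/' h.py
python3 - <<'E'
from h import *
print(tgt(-.065,0,.12))
E
```

```text
(array([-0.38599379,  0.30922894,  0.08824901]), array([-2.34222589e-03, -1.00123829e+01,  9.04150076e-02]), array([0.5533259 , 0.15448445, 0.31636789]))
```

Emit:
play_rows --pt "51 -0.045 0.036 0.008 0 0 0" --pt "51 -0.045 0.036 0.008 0 0 0" --pt "51 -0.045 0.036 0.008 0 0 0" --pt "51 -0.045 0.036 0.008 0 0 0" --pt "51 -0.045 0.036 0.008 0 0 0" --pt "51 -0.045 0.036 0.008 0 0 0" --pt "51 -0.045 0.036 0.008 0 0 0" --pt "51 -0.045 0.036 0.008 0 0 0"

```text
clock: 3.6
tool_pos: [0.537, 0.1817, 0.3406]
eef_rot: [0.731, 0.682, 0.0, -0.0]
contact_force: [0.4, 0.7, 0.4]
opening: 0.508
finger_force: 0.0
```

Emit:
play_rows --pt "51 -0.026 0.021 0.024 0 0 0" --pt "51 0 0 0 0 -5 0" --pt "51 0 0 0 0 -5 0" --pt "51 0 0 0 0 0 0"

```text
clock: 4.1
tool_pos: [0.5551, 0.157, 0.3164]
eef_rot: [0.728, 0.681, -0.063, 0.059]
contact_force: [-0.1, 0.6, 0.7]
opening: 0.512
finger_force: 0.0
```

Run:
```python
from h import *
im=cams.snapshot('scene'); w=cams.snapshot('wrist')
print(tgt(-.065,0,.035)[:2],status.get_state()['clock'])
save(np.hstack([cv2.resize(im[100:300,180:430],(400,320)),cv2.resize(w,(400,300))[0:300] if 0 else cv2.resize(w,(400,320))]),'a.png')
```

```text
(array([-0.00169666, -0.0017632 ,  0.08563637]), array([ 0.07239383, -0.08556556,  0.38039137])) 4.2
```

View pics/a.png

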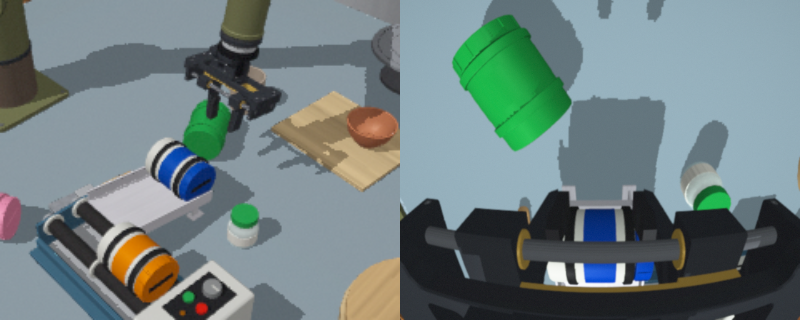

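Emit:
play_rows --pt "51 -0.001 -0.001 0.03 0 0 0.2" --pt "51 -0.001 -0.001 0.03 0 0 0.2" --pt "51 0 0 0.015 0 0 0" --pt "51 0 0 0.01 0 0 0" --pt "51 0 0 0 0 0 0"

```text
clock: 4.82
tool_pos: [0.5521, 0.1391, 0.2333]
eef_rot: [0.731, 0.677, -0.063, 0.06]
contact_force: [0.2, -0.3, 0.8]
opening: 0.51
finger_force: 0.0
```

Run:
```python
from h import *
w=cams.snapshot('wrist');im=cams.snapshot('scene')
print(tgt(-.023,0,.035)[:2],status.get_state()['contact_force'])
save(np.hstack([cv2.resize(im[130:290,200:400],(400,320)),cv2.resize(w,(400,320))]),'b.png')
```

```text
(array([-0.0414015 , -0.00016257,  0.00123282]), array([ 0.13511281, -0.04880304, -0.05631328])) [0.39987405 0.51714744 1.13307905]
```

View pics/b.png

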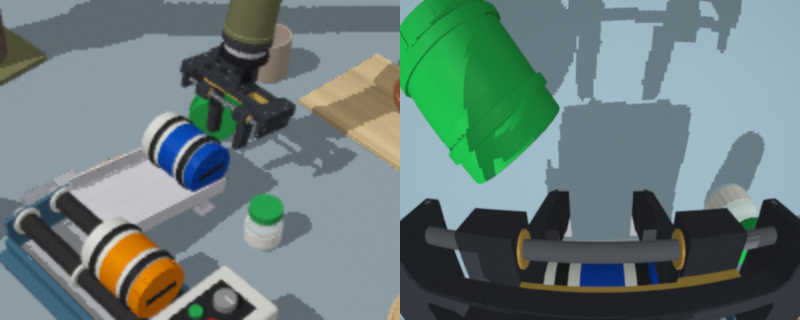

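Emit:
play_rows --pt "51 -0.008 0 0 0 0 0" --pt "51 -0.008 0 0 0 0 0" --pt "51 -0.008 0 0 0 0 0" --pt "51 -0.006 0 0 0 0 0" --pt "51 -0.005 0 0 0 0 0" --pt "51 -0.005 0 0 0 0 0" --pt "51 -0.005 0 0 0 0 0" --pt "51 -0.005 0 0 0 0 0"

```text
clock: 5.92
tool_pos: [0.5484, 0.0907, 0.2422]
eef_rot: [0.73, 0.678, -0.063, 0.059]
contact_force: [-0.0, 5.2, 1.4]
opening: 0.509
finger_force: 1.8
```

Emit:
play_rows --pt "51 -0.006 0 0 0 0 0" --pt "51 -0.006 0 0 0 0 0" --pt "51 -0.006 0 0 0 0 0" --pt "51 -0.006 0 0 0 0 0"

```text
clock: 6.42
tool_pos: [0.5464, 0.066, 0.2463]
eef_rot: [0.731, 0.677, -0.064, 0.06]
contact_force: [-0.5, 3.5, 1.7]
opening: 0.506
finger_force: 1.9
```

```bash
cat >> h.py <<'E'
def jar():
    u,d,z=frames(); ms={}
    for c in ('top','scene'):
        cams.snapshot(c)
        for e in finder.regions_of(c,'blue_jar'):
            ys,xs=np.nonzero(e['mask']); q=P(c,mw([-.1,0,.11]))[0]
            if abs(np.hypot(xs.mean()-q[0],ys.mean()-q[1]))<60 and e['mask'].sum()<2500: 
                print(c,round(e['score'],2),e['mask'].sum(),xs.mean().round(),ys.mean().round()); ms[c]=e['mask']; break
    st=status.get_state(); p=np.array(st['tool_pos'])+Ro.from_quat(st['eef_rot']).as_matrix()[:,2]*.166
    v=p-O; g=mw([-.239,0,.046])[0]; vg=p-g
    e1=d*c10+z*s10;n1=z*c10-d*s10
    print('tip mill',(v@d).round(4),(v@u).round(4),v[2].round(4),'gutter s,n',(vg@e1).round(4),(vg@n1).round(4),'F',np.round(st['contact_force'],1),'t',st['clock'])
    return ms
E
python3 - <<'E'
from h import *
ms=jar(); u,d,z=frames()
for c in ms:
    x,f=fitjar({c:ms[c]},.106,(.537,-.04,-.075)); v=np.array([x[0],x[1],0])-O
    print(c,x,f,'mill',v@d,v@u)
save(cv2.resize(cams.snapshot('scene')[130:290,200:400],(600,480)),'c.png')
E
```

```text
top 0.97 1146 283.0 220.0
scene 0.93 1185 283.0 209.0
tip mill -0.2342 -0.0005 0.0826 gutter s,n 0.0111 0.0352 F [-0.6  0.2  0. ] t 6.625
top [ 0.53999939 -0.01581021 -0.09390468] 148.8125 mill -0.18186140218026217 -0.0005289144634670502
scene [ 0.5438013  -0.02041447 -0.07531278] 101.25 mill -0.17755496647278857 0.0036072993570492908
```

View pics/c.png

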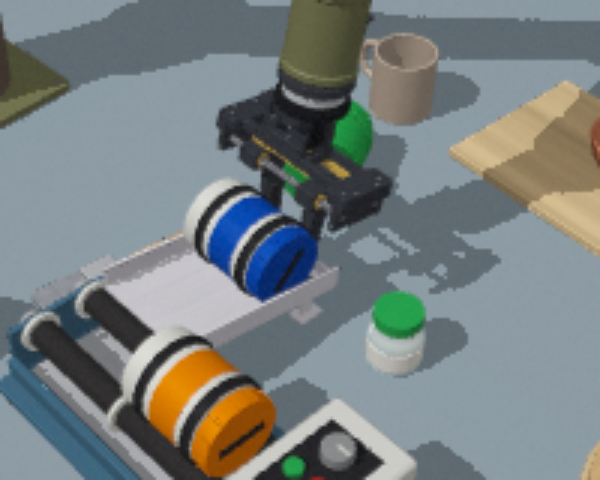

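Emit:
play_rows --pt "51 -0.006 0 0 0 0 0" --pt "51 -0.006 0 0 0 0 0" --pt "51 -0.006 0 0 0 0 0" --pt "51 -0.006 0 0 0 0 0" --pt "51 -0.006 0 0 0 0 0" --pt "51 -0.006 0 0 0 0 0" --pt "51 -0.006 0 0 0 0 0" --pt "51 -0.006 0 0 0 0 0"

```text
clock: 7.68
tool_pos: [0.5428, 0.019, 0.2546]
eef_rot: [0.731, 0.677, -0.064, 0.06]
contact_force: [-0.0, 4.5, 1.7]
opening: 0.507
finger_force: 1.9
```

Emit:
play_rows --pt "51 -0.006 0 0 0 0 0" --pt "51 -0.006 0 0 0 0 0" --pt "51 -0.006 0 0 0 0 0" --pt "51 -0.006 0 0 0 0 0" --pt "51 -0.006 0 0 0 0 0" --pt "51 -0.006 0 0 0 0 0" --pt "51 -0.006 0 0 0 0 0" --pt "51 -0.006 0 0 0 0 0"

```text
clock: 8.68
tool_pos: [0.5392, -0.0282, 0.2629]
eef_rot: [0.731, 0.677, -0.064, 0.06]
contact_force: [0.6, 3.6, 0.6]
opening: 0.51
finger_force: 1.9
```

Run:
```python
from h import *
ms=jar(); u,d,z=frames()
for c in ms:
    x,f=fitjar({c:ms[c]},.122,(.537,-.12,-.075)); v=np.array([x[0],x[1],0])-O
    print(c,x,f,'mill',v@d,v@u)
save(cv2.resize(cams.snapshot('scene')[130:290,200:400],(600,480)),'d.png')
```

```text
top 0.96 1113 316.0 223.0
scene 0.83 1245 258.0 220.0
tip mill -0.1398 -0.0006 0.0993 gutter s,n 0.107 0.0353 F [ 0.1  1.1 -0.1] t 8.875
top [ 0.53280609 -0.1120392  -0.0737271 ] 218.375 mill -0.08536393464837151 -0.0004915818731315133
scene [ 0.53401725 -0.11237891 -0.07377676] 153.375 mill -0.08511593413908555 0.000741625850066944
```

View pics/d.png

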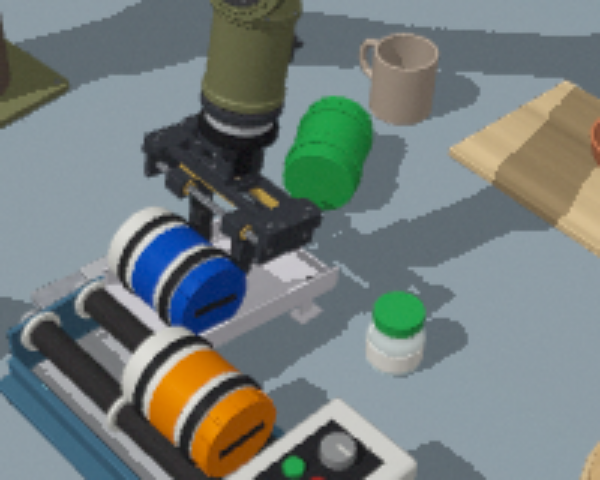

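Emit:
play_rows --pt "51 -0.005 0 0 0 0 0" --pt "51 -0.005 0 0 0 0 0" --pt "51 -0.005 0 0 0 0 0" --pt "51 -0.005 0 0 0 0 0" --pt "51 -0.005 0 0 0 0 0" --pt "51 -0.005 0 0 0 0 0" --pt "51 -0.005 0 0 0 0 0" --pt "51 -0.005 0 0 0 0 0"

```text
clock: 9.93
tool_pos: [0.5362, -0.0673, 0.2698]
eef_rot: [0.731, 0.677, -0.063, 0.06]
contact_force: [0.3, 6.0, 1.9]
opening: 0.51
finger_force: 3.1
```

Emit:
play_rows --pt "51 -0.003 0 0 0 0 0" --pt "51 -0.003 0 0 0 0 0" --pt "51 -0.003 0 0 0 0 0" --pt "51 -0.003 0 0 0 0 0"

```text
clock: 10.42
tool_pos: [0.5352, -0.0797, 0.2719]
eef_rot: [0.731, 0.677, -0.064, 0.06]
contact_force: [1.2, 1.7, 0.8]
opening: 0.506
finger_force: 0.7
```

Run:
```python
from h import *
ms=jar(); u,d,z=frames()
for c in ms:
    x,f=fitjar({c:ms[c]},.126,(.53,-.17,-.075)); v=np.array([x[0],x[1],0])-O
    print(c,x,f,'mill',v@d,v@u)
```

```text
top 0.88 1125 335.0 225.0
scene 0.62 1201 243.0 225.0
tip mill -0.0884 -0.0007 0.1084 gutter s,n 0.1591 0.0353 F [-0.5 -0.2  0.5] t 10.625
top [ 0.53059981 -0.16310075 -0.09847118] 218.0625 mill -0.034280613188859825 0.0011343598033940348
scene [ 0.52585996 -0.16209589 -0.07324179] 254.8125 mill -0.034927495327543454 -0.003667456587753681
```

Emit:
play_rows --pt "51 -0.003 0 0 0 0 0" --pt "51 -0.003 0 0 0 0 0" --pt "51 0 0 0 0 0 0" --pt "51 0 0 0 0 0 0"

```text
clock: 11.12
tool_pos: [0.5349, -0.0849, 0.2729]
eef_rot: [0.731, 0.677, -0.064, 0.06]
contact_force: [-0.6, -0.2, 0.8]
opening: 0.511
finger_force: 0.0
```

Run:
```python
from h import *
ms=jar(); u,d,z=frames()
for c in ms:
    x,f=fitjar({c:ms[c]},.123,(.53,-.17,-.075)); v=np.array([x[0],x[1],0])-O
    print(c,x,f,'mill',v@d,v@u)
```

```text
top 0.59 1264 343.0 226.0
scene 0.97 1241 230.0 234.0
tip mill -0.084 -0.0002 0.1094 gutter s,n 0.1637 0.0356 F [-0.7 -0.1 -0.2] t 11.325
top [ 0.52869841 -0.18809865 -0.08200901] 80.0 mill -0.009210520067522038 0.0011113912609253787
scene [ 0.51955687 -0.20403882 -0.1104879 ] 258.3125 mill 0.007369816990206461 -0.006810060955063895
```

Emit:
play_rows --pt "51 0.02 0 0 0 0 0" --pt "51 0.03 0 0 0 0 0" --pt "51 0.04 0 0 0 0 0" --pt "51 0.04 0 -0.02 0 0 0" --pt "51 0.01 0 -0.05 0 0 0" --pt "51 0 0 -0.04 0 0 0" --pt "51 0 0 0 0 0 0" --pt "51 0 0 0 0 0 0"

```text
clock: 12.32
tool_pos: [0.5463, 0.0716, 0.3565]
eef_rot: [0.731, 0.677, -0.064, 0.059]
contact_force: [-0.4, -0.2, -0.2]
opening: 0.507
finger_force: 0.0
```

Run:
```python
from h import *
ms=jar(); u,d,z=frames()
for c in ms:
    x,f=fitjar({c:ms[c]},.119,(.53,-.19,-.075)); v=np.array([x[0],x[1],0])-O
    print(c,x,f,'mill',v@d,v@u)
a=cv2.resize(cams.snapshot('scene')[170:330,180:340],(400,400),interpolation=cv2.INTER_CUBIC);b=cv2.resize(cams.snapshot('top')[120:280,250:410],(400,400),interpolation=cv2.INTER_CUBIC)
save(np.hstack([a,b]),'e.png')
```

```text
top 0.65 1250 346.0 226.0
scene 0.81 1245 232.0 233.0
tip mill -0.2404 -0.0009 0.1924 gutter s,n 0.0241 0.1444 F [ 0.   0.1 -0.1] t 12.525
top [ 0.52709854 -0.19658667 -0.0460526 ] 84.3125 mill -0.0006264807165335941 0.0001520281010768578
scene [ 0.52413981 -0.19803461 -0.07270501] 249.6875 mill 0.0010390872901170124 -0.0026898905675710855
```

View pics/e.png

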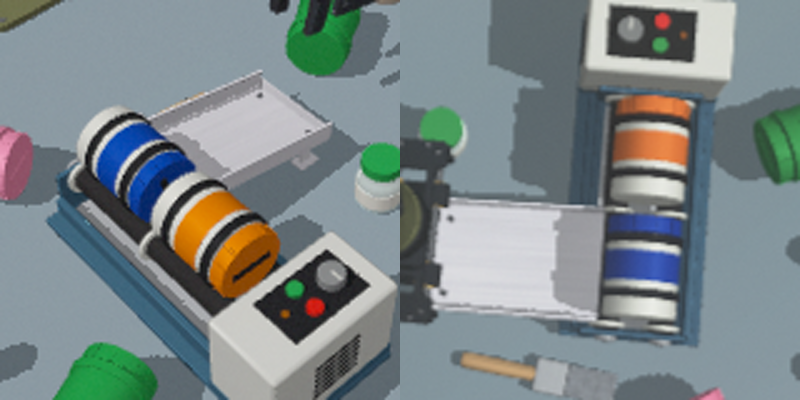

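The blue jar sits between the rollers, in line with the orange one, and the gripper is clear of it. I'll let it settle for a second and then hand in.

Emit:
play_rows --pt "51 0 0 0 0 0 0" --pt "51 0 0 0 0 0 0" --pt "51 0 0 0 0 0 0" --pt "51 0 0 0 0 0 0" --pt "51 0 0 0 0 0 0" --pt "51 0 0 0 0 0 0" --pt "51 0 0 0 0 0 0" --pt "51 0 0 0 0 0 0"

```text
clock: 13.62
tool_pos: [0.5467, 0.0718, 0.357]
eef_rot: [0.731, 0.677, -0.063, 0.06]
contact_force: [-0.3, -0.2, 0.3]
opening: 0.511
finger_force: 0.0
```

```bash
python3 -c "
from plant import r
print(r.finish_job())"
```

```text
the job is handed in; nothing more can be done
None
```

I rolled the blue jar up the gutter and over the front roller; in the last pictures it sits between the rollers within about 3 mm of the seat, in line with the orange jar and with the gripper clear, and I handed the job in at about 13.6 s (no verdict was returned).

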